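Clamp the bench scraper in the ratchet vice

ROBOT

A 7-joint arm with a two-finger parallel gripper is mounted at the origin on a cart in front of the work surface, level with it; the furniture and walls round the work are solid. World frame = base frame: x ahead of the robot, y to its left, z up, the work surface at z = 0. Lengths are in m, angles in rad, forces in N, time in s.
With the tool pointing down it reaches from about 0.425 to 0.925 m from the base axis. Payload 6.8 kg.
Tool frame: the origin (TCP) lies on the front face of the gripper's body, between the roots of the fingers; the fingertips stand 73 mm ahead of it and the grasp point (between the pads) lies r.pinch_z ahead of it (r.pinch_z is the distance from the TCP to the grasp point, in m); z points along the fingers, y is the direction in which the jaws open and shut (so a half turn about z gives the same grasp; the last joint's range is limited). The gripper opens to 85 mm and grips with 20 to 120 N. Pads are 22 mm wide; open, the fingers measure 114 mm over their backs; the gripper's body (76 mm by 85 mm) begins 54 mm behind the grasp point. The pads swing forward as they close: fully open they stand 13 mm farther back than shut.
Start: joints at [-1.322, 0.477, 0.022, 1.555, -0.011, 1.109, -0.083], TCP at [0.236, 0.633, 0.304] pointing down, gripper open.
Joint ranges: [-2.96, 2.96], [-0.34, 2.1], [-1.41, 1.46], [0.24, 2.44], [-1.37, 4.51], [0.17, 1.92], [-2.96, 2.96]. Speed limits (rad/s): [2.39, 2.39, 3.14, 3.14, 3.14, 3.14, 3.14].

INTERFACE

Orientations are given as a rotation vector (axis times angle).
In Python, from bench import readout, grab_frame, r, search_frame, masks_of, tip_of gives the robot as it stands.
- The arm moves only by the tool step_arm, never from a script. Its argument "commands" is a list of rows, each a list of 7 numbers: the shift along the tool's x, y, z as a fraction of full scale, then the turn, a rotation vector about the tool's x, y, z as a fraction of full scale, then the gripper's target within -1 to 1 (shut at 1, half-way at 0, fully open at -1). In form: [[tx, ty, tz, ax, ay, az, hand], ...]. A call has exactly 10 rows; each row is the pose to reach, as a shift and turn from the pose measured when the call began, along the tool's axes at that moment, turning the shorter way round; what a row does not reach only later rows make up. Full scale, the value 1, is 500 mm for a shift and 360 degrees for a turn. A row lasts 1/8 s, in which the tool goes at most 62.5 mm and 10.7 degrees, less where a joint would pass 70% of its speed; a pose out of reach is approached as far as the arm can. A call with a number of a shift or a turn outside -1 to 1 is refused whole. A call with a gripper value outside its range is refused whole. The fingers move at their own pace and stop on an object; "newtons" is the grip in N (left out, the last holds). Time passes only in rows, so rows that repeat a pose let the fingers close, or fill a call up. It gives the time, the measured TCP pose, the force and the opening at its end, in the units of the state.
- readout.get_obs(): the state, without advancing time (a new reading comes with each control period).
- grab_frame(name): name is "side" or "top" or "wrist"; returns a dict with "img" (400x640x3 uint8, red, green, blue), "K" (3x3 intrinsics, pixels), "world_to_cam" (4x4, takes a point from world to camera coordinates). Camera axes: x right, y down, z forward; pixel columns grow to the right and rows downward; lengths in m; the calibration is good to about 2 mm. A picture is of the moment at which its call begins. There is no depth.
- r.hand_in(): hands the job in, once; it reports no verdict.
Trained networks look in a picture, given as the dict that the camera call returned (one of the last four; its "shot" number tells which), for a name from the list of things; names that differ only in an ending like _2 or _b are one class to them, and where a whole thing is asked for, a point or a joint stands for the part that bears it (a point fixed in the world has none). Each returns a list of dicts, best first, with "p" (0 to 1); they miss things now and then, are a little off and sometimes report something else, mostly with a low value. They report only what shows in the picture. A call takes as long as a camera call. They do not tell look-alikes from the thing itself.
- search_frame(thing, picture): "extent" ([centre column, centre row, width, height] in pixels, round what is visible of it).
- masks_of(thing, picture): "pixels" (400x640 bool, what is visible of it) and "extent" ([centre column, centre row, width, height] in pixels, round what is visible of it).
- tip_of(thing, picture): "point" ([column, row] in pixels: a listed point, or the origin of a listed thing).
The state is a dict: "clock": time; "joints": joint angles; "qvel": joint speeds; "tau": joint torques, N m; "tcp_pos": TCP position; "orientation": TCP orientation; "contact_force": force on the tool from outside, world axes, zero at the start; "moment": the same for the moment, N m; "grip_width": finger opening in m.
Only numpy, scipy, OpenCV 4.12 (cv2) and the standard library are available. Lean on these libraries where they do the work, as an engineer would, in place of code of your own. Each camera call takes 0.05 s, during which the arm holds its last target. There are 200 camera calls.

TASK

Clamp the bench scraper for honing: lift it out of its wooden stand, slide its blade edgewise down into the slot of the bench vice until it stands on the slot's floor, handle up, about centred, and let go of it. Then pump the vice's two squeeze levers, which alone may move the jaw, until the spring pad holds the blade against the fixed jaw and is pushed about half-way back into its sleeve; do not press it all the way home. Finish while still gripping the levers, squeezed, with the pad pressing like that, and leave the shaker, ramekin and bell where they stand.

Things in the scene. Friction and masses are not known exactly. Their poses are not given: they have to be found in the camera images.
- vice: Small bench vice screwed to the table, base plate 130 x 225 x 12 mm. Origin on the table top below the middle of the slot; x along the slot, y from the slot to the grey ratchet housing (y = 89 to 171 mm, 123 mm high) with the levers on top, z up. A toothed bar through the housing, 60 mm above the table, carries the jaw pad and sticks out behind as far as y = 215 mm.
- slot (a point): Middle of the slot's floor, 30 mm above the table; axes as the vice's. Slot 126 mm long in x, 7 mm wide in y, open above and at both ends, lips bevelled. On its -y side the fixed jaw rises to 80 mm above the table (face at y = -3.5 mm), on its +y side a low lip to 48 mm.
- levers (a point): Point midway between the two upright grey squeeze levers (vice frame 0, 130, 179 mm); grip them here, from above. They face each other along the vice's y, are 24 mm wide in x, and their grips reach from 147 to 203 mm above the table. Over their outer faces here: about 59 mm in y when released (65 at the top), 31 mm fully squeezed. Axes as the vice's.
- squeeze (a joint): Angle of the lever nearer the slot, rad: 0 released, 0.24 fully squeezed (a solid stop); pivots 121 mm above the table, so each grip travels about 14 mm. The other lever always swings in by the same angle. Springs push both apart again within 0.3 s; squeezing takes about 4 to 15 N on each.
- bar_travel (a joint): Advance of the ratchet bar towards the slot, m, 0 to 0.06; starts about 2 to 20 mm out. A squeeze first takes up play (0 to 10 mm of bar at the first, then about 3 mm after each full one), then moves the bar 54 mm per rad: about 10 mm, one tooth, for a full squeeze from released. It stays when the levers are let go and never comes back. At 0 the pad is 45 mm from the slot's middle.
- pad_travel (a joint): How far the jaw's spring pad is pushed back into its sleeve, m: 0 while it touches nothing, 0.016 pressed home. Stiffness 0.45 N per mm. Once the pad holds the blade against the fixed jaw it grows as much as the bar advances.
- pad_face (a point): Centre of the front face of the round rubber pad (24 mm across, 60 mm above the table), facing the vice's -y; moves with the jaw; axes as the vice's. The scraper's blade between it and the fixed jaw is 2 mm thick.
- scraper_handle (a point): Centre of the wooden handle of the bench scraper, which stands loose in the stand, handle up, 110 g. x axis up from edge to handle, y along the handle, z across it. Handle 22 mm high (x), 123 mm long (y), 16.5 mm thick (z); may lean up to 0.15 rad about y. Its z side starts facing the way the vice's -y points, within half a radian; either way round will do.
- scraper_edge (a point): Middle of the lower edge of the steel blade (120 mm wide in y, 2 mm thick, reaching 70 mm down from the handle), 81 mm below the handle's centre. The blade is set askew by 0.071 rad about y: its edge lies 7.3 mm to the -z side of the handle's middle plane. Axes as the handle's.
- scraper: The scraper as a whole, axes as its handle's; origin 46 mm above the edge.
- stand: Wooden stand screwed down, 150 x 70 mm, 55 mm high, with one slot along its x (7 mm wide, floor 12 mm above the table) in which the scraper starts. Origin under its centre.
- plunger: The spring pad with its rod as a body (its place: pad_face). Not to be touched by the robot.
- jaw: The toothed bar with, at its front end, a round aluminium sleeve 26 mm across and 22 mm long, 14 mm behind the pad, into which the pad's rod springs back. Origin at the vice's, shifted with the bar. Not to be touched by the robot.
- lever_a: Lever nearer the slot, grip 24 x 10 x 56 mm; origin at its pivot, 121 mm above the table.
- lever_b: Lever farther from the slot, grip 24 x 10 x 56 mm; origin at its pivot, 121 mm above the table.
- shaker: Glass shaker with steel cap, 41 mm across, 84 mm high, loose beside the work; leave it alone. Origin under its centre.
- ramekin: Empty white ramekin, 65 mm across, 37 mm high, loose to the left of the stand; leave it alone. Origin under its centre.
- bell: Service bell, 85 mm across, 64 mm high, loose behind the work; leave it alone. Origin under its centre.
Not all that is in view belongs to the job. There is more than one size of the scraper; the job needs the larger.

How it is judged:
On the way, in this order (a step that is already met when the one before it is completed fails the run):
1. the scraper stands in the vice's slot, let go (z of scraper_edge in the frame of slot below 0.006 m and y of scraper_edge in the frame of slot between -0.006 and 0.006 m and x of scraper_edge in the frame of slot between -0.025 and 0.025 m and angle between the y axis of scraper and the x axis of vice, either way round below 0.12 rad and contact force between each of the fingers, the arm and scraper below 0.3 N and angle between scraper's own x axis and vertical below 0.35 rad), for 0.2 s.
2. the spring pad touches the blade (z of scraper_edge in the frame of slot below 0.006 m and y of scraper_edge in the frame of slot between -0.006 and 0.006 m and x of scraper_edge in the frame of slot between -0.025 and 0.025 m and angle between the y axis of scraper and the x axis of vice, either way round below 0.12 rad and contact force between each of the fingers, the arm and scraper below 0.3 N and value of joint pad_travel above 0.001 m), for 0.1 s.
At the end, for the whole second after the job is handed in: Scraper in the slot: edge within 6 mm of its floor, 25 mm of its centre, 0.12 rad of its line, tilt under 0.2 rad, untouched by the robot, pressed by the pad with over 1 N. Pad pushed in 4 to 12.5 mm of 16. Fingers press both grips with over 1 N, levers past 0.02 rad (z of scraper_edge in the frame of slot below 0.006 m and y of scraper_edge in the frame of slot between -0.006 and 0.006 m and x of scraper_edge in the frame of slot between -0.025 and 0.025 m and angle between the y axis of scraper and the x axis of vice, either way round below 0.12 rad and contact force between each of the fingers, the arm and scraper below 0.3 N and angle between scraper's own x axis and vertical below 0.2 rad and value of joint pad_travel between 0.004 and 0.0125 m and contact force between plunger and scraper above 1 N and value of joint squeeze above 0.02 rad and contact force between the fingers and lever_a above 1 N and contact force between the fingers and lever_b above 1 N and linear speed of scraper below 0.02 m/s); the arm keeps its last pose, push and grip.
It fails at once if the spring pad is pressed home (more than 14.5 mm) (value of joint pad_travel above 0.0145 m).
It fails at once if the robot pushes the jaw (pad, sleeve or bar) instead of using the levers (contact force between any of the fingers, the arm and plunger above 1 N or contact force between any of the fingers, the arm and jaw above 1 N).
It fails at once if the shaker, ramekin or bell is moved more than 30 mm (distance of any of shaker, ramekin, bell from where it was at the start of the episode above 0.03 m).
It also fails if it takes over 67 s, if anything falls off the work surface, if the arm or the gripper's body presses on something with over 40 N, if the wrist force passes 120 N, or if a joint passes its speed limit or range.

## Working session

There is one attempt and no reset: what is moved stays moved. The work goes in short steps, Python scripts to look and compute and a tool call to move; the robot and the scene stay as the last step left them, time stands still between calls to the robot, and variables do not carry over. Pictures are saved under pics/ and viewed, about 8 in all and at most 12, crops included, and the job is handed in when it is done.

Besides the shell and the picture viewer there is one more tool, called after "Emit:" by a JSON object that holds its "op" and its "data". step_arm: Moves the arm, as the interface text tells. Its arguments: {"type":"object","properties":{"commands":{"type":"array"},"newtons":{"type":"number"}},"required":["commands"]}

```bash
ls; mkdir -p pics
python3 - <<'E'
from bench import readout, grab_frame, r, search_frame, masks_of, tip_of
import cv2,numpy as np
o=readout.get_obs();print({k:np.round(v,3).tolist() for k,v in o.items()},r.pinch_z)
fs={}
for n in("side","top"):
    f=grab_frame(n);fs[n]=f
    cv2.imwrite(f"pics/{n}0.png",f["img"][:,:,::-1])
    print(n,f["K"].round(1).tolist(),f["world_to_cam"].round(3).tolist())
    for t in "slot levers pad_face scraper_handle scraper_edge stand vice shaker ramekin bell lever_a lever_b".split():
        print(t,[(np.round(d["point"]).tolist(),round(d["p"],2)) for d in tip_of(t,f)][:4])
ims=np.vstack([fs["side"]["img"],fs["top"]["img"]])
cv2.imwrite("pics/both0.png",ims[:,:,::-1])
E
```

```text
pics
{'clock': 0.0, 'joints': [-1.322, 0.478, 0.022, 1.556, -0.011, 1.109, -0.083], 'qvel': [0.0, 0.0, 0.001, 0.0, 0.001, -0.001, 0.002], 'tau': [0.001, -59.646, 1.609, -28.119, 0.013, 0.01, -0.0], 'tcp_pos': [0.236, 0.632, 0.303], 'orientation': [-0.557, -3.092, 0.003], 'contact_force': [0.467, 0.06, -0.896], 'moment': [-0.003, -0.032, 0.015], 'grip_width': 0.085} 0.0539
side [[411.1, 0.0, 318.7], [0.0, 411.1, 202.1], [0.0, 0.0, 1.0]] [[-0.998, 0.06, -0.02, 0.512], [0.053, 0.631, -0.774, 0.036], [-0.034, -0.773, -0.633, 1.317], [0.0, 0.0, 0.0, 1.0]]
slot [([319.0, 226.0], 0.66)]
levers [([306.0, 159.0], 0.78)]
pad_face [([320.0, 211.0], 0.54)]
scraper_handle [([342.0, 281.0], 0.9), ([366.0, 253.0], 0.86)]
scraper_edge [([356.0, 270.0], 0.87), ([340.0, 300.0], 0.68)]
stand [([341.0, 302.0], 0.61)]
vice [([321.0, 228.0], 0.9), ([309.0, 162.0], 0.58), ([344.0, 300.0], 0.24)]
shaker [([305.0, 160.0], 0.65), ([303.0, 253.0], 0.64)]
ramekin [([340.0, 344.0], 0.67)]
bell [([285.0, 162.0], 0.64), ([341.0, 300.0], 0.57), ([303.0, 258.0], 0.27)]
lever_a [([304.0, 172.0], 0.55), ([314.0, 178.0], 0.52)]
lever_b [([304.0, 172.0], 0.55), ([314.0, 178.0], 0.52)]
top [[432.9, 0.0, 322.5], [0.0, 432.9, 197.2], [0.0, 0.0, 1.0]] [[0.014, -1.0, 0.018, 0.022], [-0.994, -0.015, -0.106, 0.507], [0.106, -0.016, -0.994, 1.465], [0.0, 0.0, 0.0, 1.0]]
slot [([322.0, 198.0], 0.61)]
levers [([364.0, 183.0], 0.72)]
pad_face [([232.0, 206.0], 0.59), ([330.0, 196.0], 0.45)]
scraper_handle [([286.0, 235.0], 0.85), ([230.0, 205.0], 0.7)]
scraper_edge [([240.0, 206.0], 0.66), ([272.0, 221.0], 0.65)]
stand [([241.0, 203.0], 0.56)]
vice [([320.0, 195.0], 0.83)]
shaker [([292.0, 181.0], 0.55)]
ramekin [([208.0, 200.0], 0.54)]
bell []
lever_a [([354.0, 186.0], 0.62), ([362.0, 183.0], 0.39)]
lever_b [([354.0, 186.0], 0.62), ([362.0, 183.0], 0.39)]
```

Run:
```python
import cv2,numpy as np
a=cv2.imread("pics/side0.png")[110:370,220:430];b=cv2.imread("pics/top0.png")[130:270,180:420]
cv2.imwrite("pics/c1.png",cv2.resize(a,None,fx=2.3,fy=2.3,interpolation=3));cv2.imwrite("pics/c2.png",cv2.resize(b,None,fx=3.3,fy=3.3,interpolation=3))
```

```text
(no output)
```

View pics/c1.png

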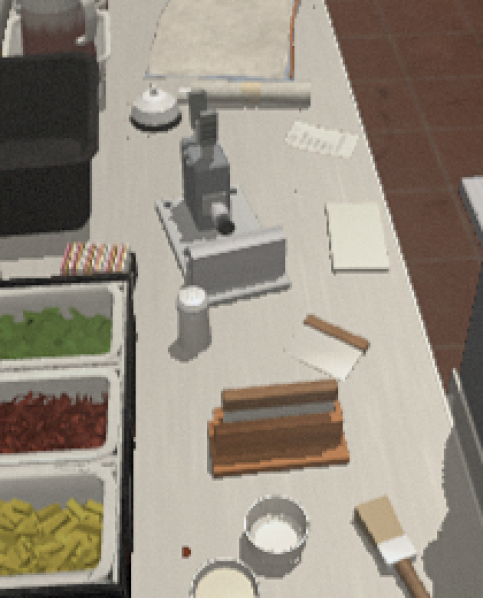

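View pics/c2.png

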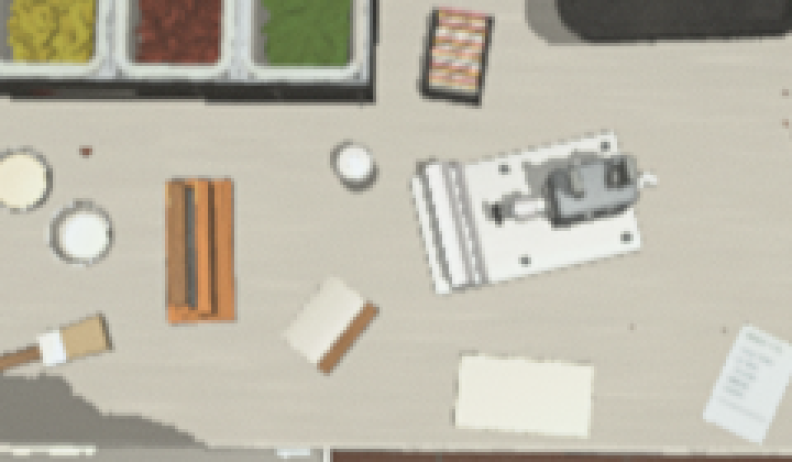

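```bash
cat > h.py <<'E'
import numpy as np,cv2
from scipy.spatial.transform import Rotation as R
from scipy.optimize import least_squares
from bench import readout, grab_frame, r, search_frame, masks_of, tip_of
def proj(f,P):
    P=np.atleast_2d(P);c=(f["world_to_cam"]@np.c_[P,np.ones(len(P))].T)[:3]
    return (f["K"]@(c/c[2]))[:2].T
def plane(f,uv,z):
    M=f["world_to_cam"];C=-M[:3,:3].T@M[:3,3];d=M[:3,:3].T@np.linalg.inv(f["K"])@[uv[0],uv[1],1]
    return C+d*(z-C[2])/d[2]
def tri(obs):
    res=lambda p:np.concatenate([proj(f,p)[0]-uv for f,uv in obs])
    s=least_squares(res,[.55,0,.05]);return s.x,s.fun
def pose():
    o=readout.get_obs();return np.array(o["tcp_pos"]),R.from_rotvec(o["orientation"])
def go(p,rot):
    "fractions for step_arm to reach tcp p, R"
    p0,r0=pose();return np.round(r0.inv().apply(np.array(p)-p0)/.5,4),np.round((r0.inv()*rot).as_rotvec()/(2*np.pi),4)
def down(yaw):
    "tool z down, tool y (jaw opening) at world angle yaw"
    y=np.array([np.cos(yaw),np.sin(yaw),0]);z=np.array([0,0,-1.]);return R.from_matrix(np.c_[np.cross(y,z),y,z])
E
python3 - <<'E'
from h import *
s=grab_frame("side");t=grab_frame("top")
def best(n,f,near=None):
    d=tip_of(n,f)
    if near is not None: d=[x for x in d if np.hypot(*(np.array(x["point"])-near))<15]
    return d[0]["point"] if d else None
for n,a,b in [("slot",(319,226),(322,198)),("levers",(306,159),(364,183)),("scraper_handle",(342,281),(230,205)),("scraper_edge",(340,300),(240,206)),("stand",(341,302),(241,203)),("pad_face",(320,211),(330,196)),("shaker",(303,253),(288,180)),("ramekin",(340,344),(208,200))]:
    A=best(n,s,a);B=best(n,t,b)
    if A is None or B is None: print(n,"miss",A,B);continue
    x,f=tri([(s,A),(t,B)]);print(n,x.round(3),f.round(1))
print(plane(s,(285,162),0),"bell");p,q=pose();print(p,q.as_matrix().round(2))
w=grab_frame("wrist");M=w["world_to_cam"];print("wristcam in tcp",q.inv().apply(-M[:3,:3].T@M[:3,3]-p).round(3),(M[:3,:3]@q.as_matrix()).round(2),w["K"].round())
E
```

```text
slot [0.503 0.019 0.018] [ 1.7  0.2  0.3 -1.9]
levers [ 0.536 -0.089  0.172] [ 0.9  0.1  0.1 -0.9]
scraper_handle [0.475 0.327 0.095] [ 2.7  0.3  0.7 -3.6]
scraper_edge [0.476 0.314 0.013] [ 0.2  0.   0.1 -0.3]
stand [ 0.472  0.304 -0.002] [-1.  -0.1 -0.3  1.3]
pad_face [0.509 0.005 0.045] [ 0.6  0.1  0.1 -0.7]
shaker [ 0.563  0.142 -0.004] [ 0.4  0.   0.1 -0.4]
ramekin [0.488 0.437 0.003] [-0.5 -0.1 -0.2  0.7]
[ 0.62081178 -0.35084526  0.        ] bell
[0.2357695  0.63249163 0.30391363] [[-0.94  0.35 -0.  ]
 [ 0.35  0.94  0.  ]
 [ 0.   -0.   -1.  ]]
wristcam in tcp [ 0.077 -0.001 -0.07 ] [[ 0.    1.    0.  ]
 [-0.95  0.   -0.3 ]
 [-0.3  -0.    0.95]] [[286.   0. 322.]
 [  0. 286. 202.]
 [  0.   0.   1.]]
```

Run:
```python
from h import *
print(go([.475,.322,.27],down(1.57)))
```

```text
(array([-0.6653, -0.4148,  0.0678]), array([ 0.    , -0.    , -0.0567]))
```

Emit:
{"op": "step_arm", "data": {"commands": [[-0.1,-0.06,0,0,0,-0.01,-1],[-0.2,-0.12,0.02,0,0,-0.02,-1],[-0.3,-0.18,0.03,0,0,-0.03,-1],[-0.4,-0.24,0.04,0,0,-0.04,-1],[-0.5,-0.3,0.05,0,0,-0.05,-1],[-0.58,-0.36,0.06,0,0,-0.055,-1],[-0.63,-0.39,0.068,0,0,-0.057,-1],[-0.665,-0.415,0.068,0,0,-0.057,-1],[-0.665,-0.415,0.068,0,0,-0.057,-1],[-0.665,-0.415,0.068,0,0,-0.057,-1]]}}

```text
clock: 3.5
tcp_pos: [0.4742, 0.3231, 0.27]
orientation: [0.004, -3.141, -0.001]
contact_force: [0.1, 0.7, -0.3]
grip_width: 0.0854
```

Run:
```python
from h import *
w=grab_frame("wrist");cv2.imwrite("pics/w1.png",w["img"][:,:,::-1]);np.savez("w1.npz",K=w["K"],M=w["world_to_cam"])
print(readout.get_obs()["clock"],pose()[0])
for n in ("scraper_handle","scraper_edge","stand"):
    print(n,[(np.round(d["point"]),round(d["p"],2)) for d in tip_of(n,w)],)
for d in masks_of("scraper_handle",w):
    print(d["p"],np.round(d["extent"]),cv2.minAreaRect(np.argwhere(d["pixels"])[:,::-1].astype(np.float32)))
```

```text
3.55 [0.47398174 0.32336102 0.26996971]
scraper_handle [(array([316., 201.]), 0.8), (array([167., 102.]), 0.76), (array([ 18., 227.]), 0.3)]
scraper_edge [(array([216., 132.]), 0.57)]
stand [(array([315., 182.]), 0.56)]
0.78 [190. 112.  92.  99.] ((190.65383911132812, 112.23077392578125), (67.10279083251953, 79.1341552734375), 29.74488067626953)
0.76 [315. 198.  25. 137.] ((316.41180419921875, 198.56695556640625), (135.66644287109375, 20.591815948486328), 86.47854614257812)
0.2 [ 72. 212. 144. 139.] ((62.63462448120117, 214.67308044433594), (129.82888793945312, 146.8909912109375), 78.69007110595703)
```

View pics/w1.png

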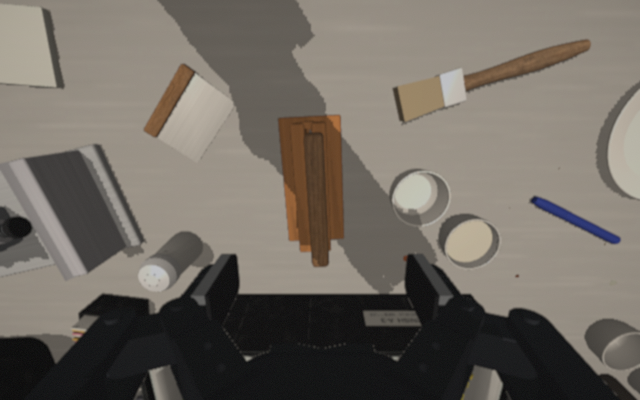

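Run:
```python
from h import *
z=np.load("w1.npz");f=dict(K=z["K"],world_to_cam=z["M"])
a=plane(f,(313.5,133),.104);b=plane(f,(320,266),.104);print(a,b,np.linalg.norm(b-a),(a+b)/2,"yaw",np.arctan2(*(b-a)[[1,0]]))
img=cv2.imread("pics/w1.png")[100:280,250:380];cv2.imwrite("pics/w1c.png",cv2.resize(img,None,fx=3.3,fy=3.3,interpolation=3))
```

```text
[0.41275408 0.31595379 0.104     ] [0.53340269 0.32131789 0.104     ] 0.1207677886945902 [0.47307838 0.31863584 0.104     ] yaw 0.04443127846889576
```

View pics/w1c.png

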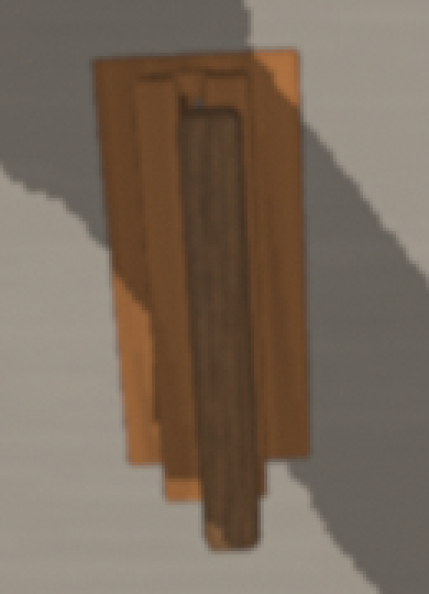

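Run:
```python
from h import *
print(go([.473,.319,.149],down(1.615)))
```

```text
(array([ 0.0025, -0.0078,  0.2419]), array([ 0.    , -0.    , -0.0066]))
```

Emit:
{"op": "step_arm", "data": {"commands": [[0.0025,-0.0078,0.08,0,0,-0.0066,-1],[0.0025,-0.0078,0.16,0,0,-0.0066,-1],[0.0025,-0.0078,0.22,0,0,-0.0066,-1],[0.0025,-0.0078,0.242,0,0,-0.0066,-1],[0.0025,-0.0078,0.242,0,0,-0.0066,1],[0.0025,-0.0078,0.242,0,0,-0.0066,1],[0.0025,-0.0078,0.242,0,0,-0.0066,1],[0.0025,-0.0078,0.242,0,0,-0.0066,1],[0.0025,-0.0078,0.242,0,0,-0.0066,1],[0.0025,-0.0078,0.242,0,0,-0.0066,1]], "newtons": 50}}

```text
clock: 5.0
tcp_pos: [0.4734, 0.3192, 0.1498]
orientation: [-0.07, 3.14, 0.002]
contact_force: [-1.0, -1.0, 6.2]
grip_width: 0.0152
```

Run:
```python
from h import *
print(go([.473,.11,.32],down(1.75)))
```

```text
(array([ 0.0192, -0.4177, -0.3408]), array([ 0.0001,  0.0002, -0.0214]))
```

Emit:
{"op": "step_arm", "data": {"commands": [[0,0,-0.06,0,0,0,1],[0,0,-0.16,0,0,0,1],[0,0,-0.25,0,0,0,1],[0.005,-0.08,-0.33,0,0,-0.005,1],[0.01,-0.18,-0.34,0,0,-0.01,1],[0.015,-0.28,-0.34,0,0,-0.021,1],[0.019,-0.36,-0.34,0,0,-0.021,1],[0.019,-0.418,-0.34,0,0,-0.021,1],[0.019,-0.418,-0.34,0,0,-0.021,1],[0.019,-0.418,-0.34,0,0,-0.021,1]]}}

```text
clock: 6.25
tcp_pos: [0.4729, 0.1106, 0.3196]
orientation: [-0.278, 3.128, 0.002]
contact_force: [0.2, 0.4, -1.6]
grip_width: 0.016
```

Run:
```python
from h import *
w=grab_frame("wrist");cv2.imwrite("pics/w2.png",w["img"][:,:,::-1]);np.savez("w2.npz",K=w["K"],M=w["world_to_cam"])
o=readout.get_obs();print(o["clock"],o["grip_width"],pose()[0],o["contact_force"])
for n,z in (("scraper_handle",.27),("scraper_edge",.19),("slot",.03),("levers",.179),("pad_face",.06),("vice",0)):
    print(n,[(np.round(d["point"]),round(d["p"],2),plane(w,d["point"],z).round(3)) for d in tip_of(n,w)][:2])
```

```text
6.3 0.015512214601011973 [0.47293355 0.11101494 0.31955058] [ 0.38550611 -0.13458083  0.05122055]
scraper_handle [(array([367., 112.]), 0.86, array([0.394, 0.114, 0.27 ])), (array([322., 275.]), 0.76, array([0.47, 0.11, 0.27]))]
scraper_edge [(array([399., 146.]), 0.81, array([0.409, 0.153, 0.19 ]))]
slot [(array([263., 190.]), 0.67, array([0.505, 0.038, 0.03 ])), (array([100., 221.]), 0.35, array([ 0.587, -0.172,  0.03 ]))]
levers [(array([ 62., 247.]), 0.93, array([ 0.537, -0.093,  0.179])), (array([259., 190.]), 0.46, array([0.461, 0.06 , 0.179]))]
pad_face [(array([230., 200.]), 0.61, array([0.517, 0.006, 0.06 ]))]
vice []
```

View pics/w2.png

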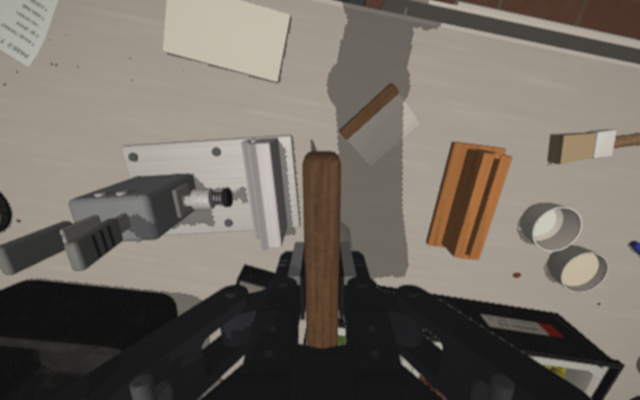

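Run:
```python
import cv2
i=cv2.imread("pics/w2.png")[120:260,115:310];cv2.imwrite("pics/w2c.png",cv2.resize(i,None,fx=4,fy=4,interpolation=cv2.INTER_CUBIC))
```

```text
(no output)
```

View pics/w2c.png

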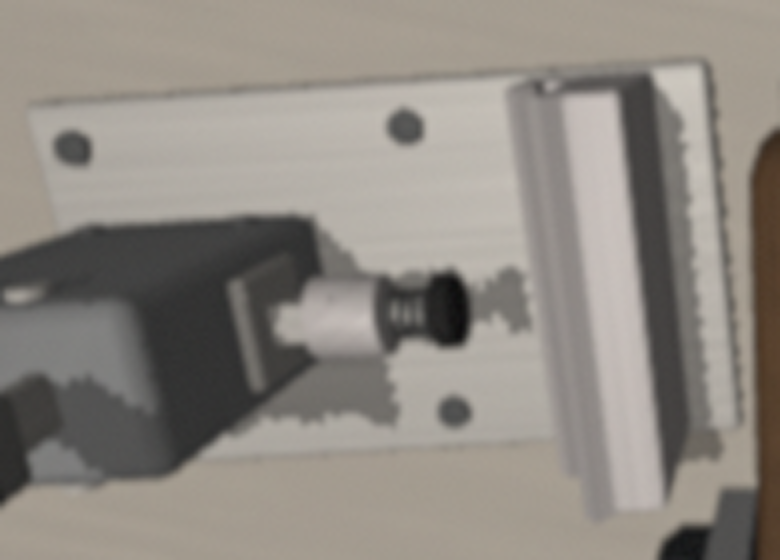

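Run:
```python
from h import *
z=np.load("w2.npz");f=dict(K=z["K"],world_to_cam=z["M"]);M=z["M"]
print("cam",-M[:3,:3].T@M[:3,3])
im=lambda c:(115+c[0]/4-.375,120+c[1]/4-.375)
A,B,C=[plane(f,im(c),.012) for c in((32,103),(705,62),(740,425))]
L=[plane(f,im(c),.012) for c in((200,460),(555,435))]
print(A,B,C,np.linalg.norm(A-B),np.linalg.norm(B-C))
ang=lambda v:np.arctan2(v[1],v[0])
print("y dir",ang(A-B),ang(L[0]-L[1]),"x dir",ang(B-C))
th=ang(A-B);vy=np.array([np.cos(th),np.sin(th),0]);vx=np.array([vy[1],-vy[0],0])
print(vx,vy,"plate centerline point",(B+C)/2)
o=(B+C)/2
for n,c,h in [("whiteInTop",(562,92),.08),("whiteInBot",(615,512),.08),("whiteOutTop",(612,90),.08),("whiteOutBot",(667,500),.08),("g1top",(535,85),.08),("g1bot",(598,518),.08),
  ("lipL top",(508,85),.048),("lipLbot",(563,470),.048),("lipR top",(530,85),.048),("lipRbot",(585,480),.048),("padfront",(462,310),.06),("padtop",(450,270),.072),("padbot",(455,348),.048)]:
    p=plane(f,im(c),h)-o;print(n,np.round([p@vx*1e3,p@vy*1e3],1))
p=np.array([.536,-.091,.179])-o;print("lev",p@vx,p@vy)
```

```text
cam [0.39653563 0.0965577  0.38947455]
[ 0.48351527 -0.15107989  0.012     ] [0.43190662 0.0627968  0.012     ] [0.55451086 0.09328353 0.012     ] 0.22001520911457098 0.12633779796674763
y dir -1.3340216226055457 -1.3179777474004544 x dir -2.8978758879437385
[-0.97209958 -0.23456854  0.        ] [ 0.23456854 -0.97209958  0.        ] plate centerline point [0.49320874 0.07804016 0.012     ]
whiteInTop [62.4 31.8]
whiteInBot [-61.3  31.9]
whiteOutTop [62.1 18.4]
whiteOutBot [-58.3  16. ]
g1top [64.7 38.7]
g1bot [-63.   37.2]
lipL top [62.6 54.8]
lipLbot [-60.9  54.6]
lipR top [62.2 48.4]
lipRbot [-64.9  47.9]
padfront [-1.7 74.8]
padtop [13.7 72.1]
padbot [-17.2  83.1]
lev -0.001945863509147706 0.1743613570426235
```

Run:
```python
from h import *
print(go([.555,.049,.31],down(1.8136)))
```

```text
(array([-0.1397, -0.1498,  0.0191]), array([ 0.0001,  0.0001, -0.0104]))
```

Emit:
{"op": "step_arm", "data": {"commands": [[-0.035,-0.04,0.005,0,0,-0.003,1],[-0.07,-0.08,0.01,0,0,-0.006,1],[-0.105,-0.11,0.015,0,0,-0.01,1],[-0.13,-0.14,0.019,0,0,-0.0104,1],[-0.14,-0.15,0.019,0,0,-0.0104,1],[-0.14,-0.15,0.019,0,0,-0.0104,1],[-0.14,-0.15,0.019,0,0,-0.0104,1],[-0.14,-0.15,0.019,0,0,-0.0104,1],[-0.14,-0.15,0.019,0,0,-0.0104,1],[-0.14,-0.15,0.019,0,0,-0.0104,1]]}}

```text
clock: 7.85
tcp_pos: [0.5551, 0.0491, 0.3101]
orientation: [-0.381, 3.117, 0.002]
contact_force: [-0.3, 0.7, -1.1]
grip_width: 0.0157
```

Run:
```python
from h import *
w=grab_frame("wrist");cv2.imwrite("pics/w3.png",w["img"][:,:,::-1]);np.savez("w3.npz",K=w["K"],M=w["world_to_cam"])
print(readout.get_obs()["clock"],pose()[0])
for n,z in (("slot",.03),("levers",.179),("pad_face",.06)):
    print(n,[(np.round(d["point"]),round(d["p"],2),plane(w,d["point"],z).round(3)) for d in tip_of(n,w)][:2])
u=proj(w,[.503,.037,.03])[0];print(u)
c=w["img"][30:270,160:420,::-1];cv2.imwrite("pics/w3c.png",cv2.resize(c,None,fx=2.5,fy=2.5,interpolation=2))
```

```text
7.9 [0.55512355 0.049046   0.3100859 ]
slot [(array([322., 137.]), 0.96, array([0.508, 0.038, 0.03 ]))]
levers [(array([132., 153.]), 0.92, array([ 0.539, -0.092,  0.179]))]
pad_face [(array([293., 134.]), 0.54, array([0.51 , 0.006, 0.06 ]))]
[322.52369204 132.95902096]
```

View pics/w3c.png

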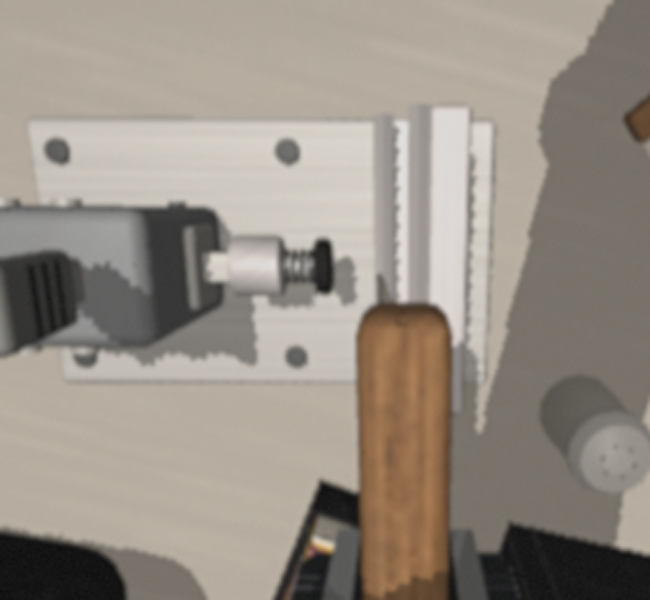

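Run:
```python
from h import *
z=np.load("w3.npz");f=dict(K=z["K"],world_to_cam=z["M"])
g=cv2.cvtColor(cv2.imread("pics/w3.png"),6).astype(int)
print("cols",list(range(308,352)))
for v in (80,95,110,125,140):
    print(v,g[v-2:v+3,308:352].mean(0).astype(int).tolist())
th=-1.328;vy=np.array([np.cos(th),np.sin(th),0]);vx=np.array([vy[1],-vy[0],0])
S=np.array([.503,.0372,0])
im=lambda c:(160+c[0]/2.5-.3,30+c[1]/2.5-.3)
M=z["M"];q=-M[:3,:3].T@M[:3,3]-S;print("cam",q@vx,q@vy)
for n,c,h in [("TL",(30,120),.012),("TR",(493,122),.012),("BL",(67,380),.012),("BR",(486,380),.012),("jawTopL",(430,107),.08),("jawTopR",(470,107),.08),("jawbotR",(462,412),.08),("bevel",(410,107),.08),("liptop",(375,115),.048),("pad",(333,265),.06)]:
    p=plane(f,im(c),h)-S;print(n,np.round([p@vx*1e3,p@vy*1e3],1))
```

```text
cols [308, 309, 310, 311, 312, 313, 314, 315, 316, 317, 318, 319, 320, 321, 322, 323, 324, 325, 326, 327, 328, 329, 330, 331, 332, 333, 334, 335, 336, 337, 338, 339, 340, 341, 342, 343, 344, 345, 346, 347, 348, 349, 350, 351]
80 [196, 178, 165, 160, 158, 152, 147, 146, 148, 160, 176, 198, 213, 216, 210, 187, 167, 161, 160, 156, 150, 148, 148, 152, 174, 202, 215, 217, 217, 218, 217, 217, 217, 218, 217, 216, 216, 216, 209, 186, 176, 191, 201, 202]
95 [202, 182, 168, 163, 160, 154, 149, 147, 143, 140, 164, 199, 218, 221, 214, 184, 164, 161, 160, 156, 151, 149, 150, 159, 183, 208, 217, 218, 218, 218, 217, 218, 218, 218, 217, 217, 217, 214, 196, 162, 139, 153, 186, 205]
110 [205, 190, 173, 165, 162, 156, 151, 148, 143, 141, 163, 196, 216, 220, 212, 184, 165, 161, 160, 154, 150, 150, 151, 164, 191, 212, 217, 218, 218, 217, 217, 217, 218, 217, 216, 216, 216, 211, 180, 138, 133, 166, 198, 210]
125 [200, 187, 173, 167, 164, 157, 151, 149, 144, 141, 163, 196, 215, 218, 211, 184, 164, 162, 160, 155, 151, 151, 153, 168, 197, 213, 217, 217, 217, 216, 216, 217, 218, 217, 215, 214, 214, 203, 174, 144, 152, 184, 201, 203]
140 [202, 189, 159, 130, 125, 138, 147, 149, 144, 136, 151, 187, 211, 216, 209, 182, 163, 161, 158, 153, 151, 152, 154, 170, 199, 214, 216, 216, 215, 214, 215, 216, 216, 215, 214, 213, 208, 183, 146, 144, 174, 197, 202, 203]
cam 0.024261435853738644 0.0012816240039301686
TL [ 62.6 179.3]
TR [ 61.9 -40.6]
BL [-64.  179.7]
BR [-63.9 -41.7]
jawTopL [60.2 -8.4]
jawTopR [ 60.2 -23.8]
jawbotR [-61.9 -23.7]
bevel [60.2 -0.7]
liptop [60.9 14.1]
pad [-0.8 32.7]
```

```bash
cat >> h.py <<'E'
th=-1.328;vy=np.array([np.cos(th),np.sin(th),0]);vx=np.array([vy[1],-vy[0],0]);S=np.array([.5047,.0343,0])
E0=np.array([0,-.0073,.138])
def place(x,y,z,a=-.071):
    rot=down(th+np.pi)*R.from_rotvec([a,0,0]);return S+x*vx+y*vy+[0,0,z]-rot.apply(E0),rot
E
python3 - <<'E'
from h import *
print(place(0,0,.095)[0]);print(go(*place(0,0,.095)))
E
```

```text
[0.50530301 0.0318654  0.23317018]
(array([ 0.1052, -0.0093,  0.1536]), array([-0.0112,  0.0002,  0.    ]))
```

Emit:
{"op": "step_arm", "data": {"commands": [[0.05,-0.0093,0.02,-0.005,0,0,1],[0.09,-0.0093,0.06,-0.011,0,0,1],[0.105,-0.0093,0.11,-0.011,0,0,1],[0.105,-0.0093,0.14,-0.0112,0,0,1],[0.105,-0.0093,0.153,-0.0112,0,0,1],[0.105,-0.0093,0.153,-0.0112,0,0,1],[0.105,-0.0093,0.153,-0.0112,0,0,1],[0.105,-0.0093,0.153,-0.0112,0,0,1],[0.105,-0.0093,0.153,-0.0112,0,0,1],[0.105,-0.0093,0.153,-0.0112,0,0,1]]}}

```text
clock: 9.3
tcp_pos: [0.5055, 0.0319, 0.2337]
orientation: [0.38, -3.109, -0.111]
contact_force: [0.9, 0.4, -1.3]
grip_width: 0.016
```

Run:
```python
from h import *
w=grab_frame("wrist");cv2.imwrite("pics/w4.png",w["img"][:,:,::-1]);np.savez("w4.npz",K=w["K"],M=w["world_to_cam"])
print(readout.get_obs()["clock"],pose()[0]-place(0,0,.095)[0])
u=proj(w,[S+60*1e-3*vx+[0,0,.03],S+60e-3*vx+[0,0,.095],S+60e-3*vx-.0035*vy+[0,0,.07],S+60e-3*vx+.0035*vy+[0,0,.048]]);print(u)
c=w["img"][0:200,240:400,::-1];cv2.imwrite("pics/w4c.png",cv2.resize(c,None,fx=3,fy=3,interpolation=2))
f=grab_frame("side")["img"][190:250,290:350,::-1];f=cv2.resize(f,None,fx=5,fy=5,interpolation=2)
c=cv2.imread("pics/w4c.png");o=np.zeros((600,790,3),np.uint8);o[:,:480]=c;o[:300,485:785]=f;cv2.imwrite("pics/w4d.png",o)
```

```text
9.35 [1.05491505e-04 1.40563686e-06 4.21347142e-04]
[[309.23548652 131.39604997]
 [311.8792307  137.39265975]
 [315.08134337 134.67957843]
 [305.8077293  132.77592171]]
```

View pics/w4d.png

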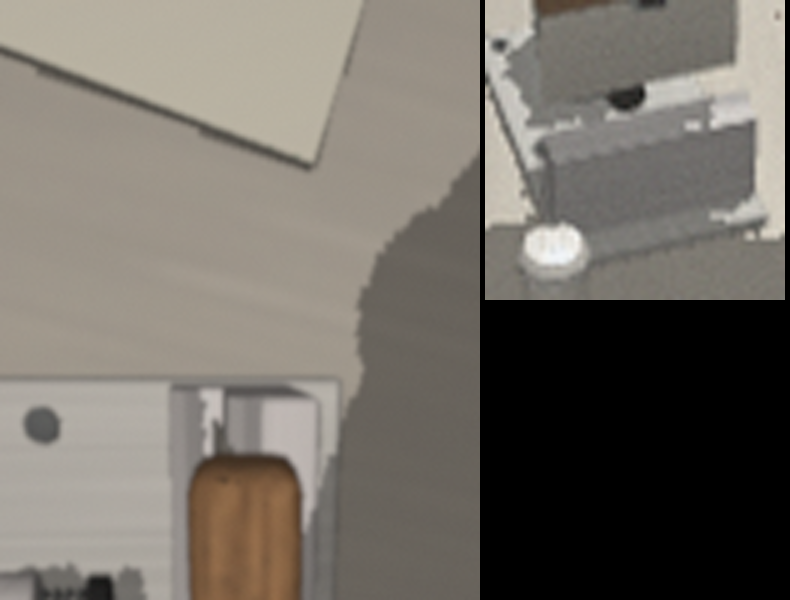

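Run:
```python
from h import *
print(go(*place(0,0,.05)),go(*place(0,0,.032)))
```

```text
(array([ 0.0003, -0.0065,  0.0905]), array([0.    , 0.0002, 0.    ])) (array([ 0.0004, -0.009 ,  0.1264]), array([0.    , 0.0002, 0.    ]))
```

Emit:
{"op": "step_arm", "data": {"commands": [[0,-0.002,0.025,0,0,0,1],[0,-0.0035,0.05,0,0,0,1],[0,-0.005,0.065,0,0,0,1],[0,-0.0057,0.08,0,0,0,1],[0,-0.0065,0.09,0,0,0,1],[0,-0.0065,0.09,0,0,0,1],[0,-0.0065,0.09,0,0,0,1],[0,-0.007,0.1,0,0,0,1],[0,-0.0078,0.11,0,0,0,1],[0,-0.0078,0.11,0,0,0,1]]}}

```text
clock: 10.65
tcp_pos: [0.5051, 0.0319, 0.1779]
orientation: [0.379, -3.108, -0.111]
contact_force: [0.3, 0.2, -0.8]
grip_width: 0.0155
```

Emit:
{"op": "step_arm", "data": {"commands": [[0,-0.0003,0.004,0,0,0,1],[0,-0.0006,0.008,0,0,0,1],[0,-0.0008,0.012,0,0,0,1],[0,-0.0011,0.016,0,0,0,1],[0,-0.0014,0.02,0,0,0,1],[0,-0.0015,0.022,0,0,0,1],[0,-0.0015,0.022,0,0,0,1],[0,-0.0015,0.022,0,0,0,1],[0,-0.0015,0.022,0,0,0,1],[0,-0.0015,0.022,0,0,0,1]]}}

```text
clock: 11.9
tcp_pos: [0.5052, 0.0318, 0.1679]
orientation: [0.379, -3.108, -0.112]
contact_force: [-4.1, -1.0, 12.4]
grip_width: 0.0153
```

Emit:
{"op": "step_arm", "data": {"commands": [[0,0,0,0,0,0,0.2],[0,0,0,0,0,0,-0.2],[0,0,0,0,0,0,-0.5],[0,0,0,0,0,0,-0.6],[0,0,-0.02,0,0,0,-0.6],[0,0,-0.06,0,0,0,-0.6],[0,0,-0.12,0,0,0,-0.6],[0,0,-0.2,0.005,0,0,-0.6],[0,0,-0.26,0.0112,0,0,-0.6],[0,0,-0.26,0.0112,0,0,-0.6]]}}

```text
clock: 13.15
tcp_pos: [0.5086, 0.0232, 0.3006]
orientation: [-0.381, 3.113, 0.003]
contact_force: [-0.1, 0.6, -0.8]
grip_width: 0.0685
```

Run:
```python
from h import *
w=grab_frame("wrist");cv2.imwrite("pics/w5.png",w["img"][:,:,::-1]);np.savez("w5.npz",K=w["K"],M=w["world_to_cam"])
o=readout.get_obs();print(o["clock"],o["grip_width"],pose()[0])
for n,z in (("scraper_handle",.111),("levers",.179),("pad_face",.06)):
    print(n,[(np.round(d["point"]),round(d["p"],2),plane(w,d["point"],z).round(3)) for d in tip_of(n,w)][:2])
s=grab_frame("side");c=s["img"][130:250,260:380,::-1]
for n,z in (("scraper_handle",.111),("scraper_edge",.03),("levers",.179)):
    print(n,[(np.round(d["point"]),round(d["p"],2),plane(s,d["point"],z).round(3)) for d in tip_of(n,s)][:2])
a=cv2.resize(w["img"][20:220,140:420,::-1],(560,400),interpolation=2)
o=np.zeros((600,800,3),np.uint8);o[:400,:560]=a;o[:240,560:800]=cv2.resize(c,(240,240));o[240:600,440:800]=cv2.resize(c,(360,360),interpolation=2);cv2.imwrite("pics/w5d.png",o)
print("lever pred",S+.13*vy)
```

```text
13.2 0.06828426925993228 [0.50773446 0.02306838 0.29891706]
scraper_handle [(array([452., 103.]), 0.64, array([0.4  , 0.111, 0.111])), (array([342., 195.]), 0.62, array([0.502, 0.041, 0.111]))]
levers [(array([154., 226.]), 0.95, array([ 0.54 , -0.094,  0.179]))]
pad_face [(array([305., 185.]), 0.85, array([0.515, 0.005, 0.06 ]))]
scraper_handle [(array([320., 205.]), 0.7, array([0.511, 0.049, 0.111])), (array([364., 256.]), 0.59, array([0.413, 0.258, 0.111]))]
scraper_edge [(array([356., 269.]), 0.81, array([0.425, 0.23 , 0.03 ])), (array([319., 222.]), 0.62, array([0.513, 0.036, 0.03 ]))]
levers [(array([308., 158.]), 0.59, array([ 0.536, -0.095,  0.179]))]
lever pred [ 0.53595432 -0.09188703  0.        ]
```

View pics/w5d.png

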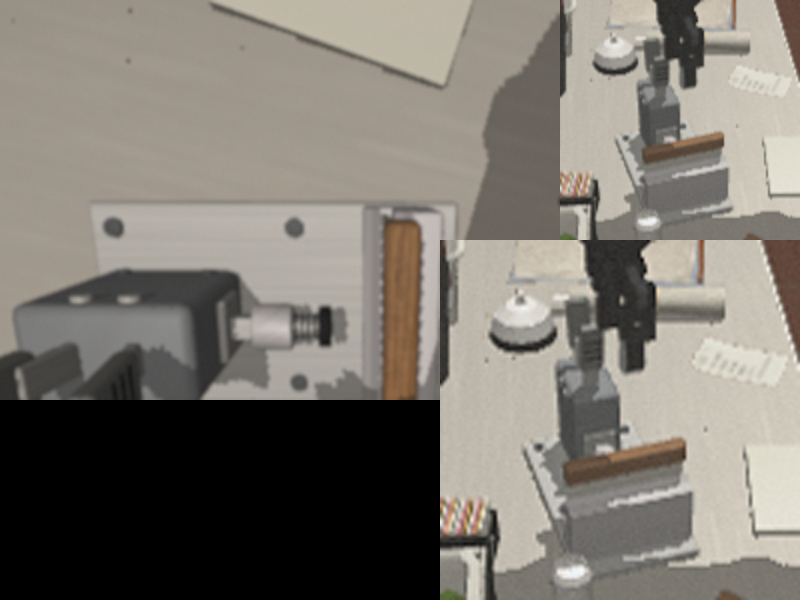

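Run:
```python
from h import *
L=np.array([.538,-.093,0])
print(go(L+[0,0,.30],down(th+np.pi)),go(L+[0,0,.233],down(th+np.pi)))
```

```text
(array([-0.0045, -0.2394, -0.0067]), array([ 0.0002, -0.0002, -0.    ])) (array([-0.0047, -0.2395,  0.1273]), array([ 0.0002, -0.0002, -0.    ]))
```

Emit:
{"op": "step_arm", "data": {"commands": [[-0.001,-0.05,-0.007,0,0,0,-1],[-0.002,-0.12,-0.007,0,0,0,-1],[-0.003,-0.19,-0.007,0,0,0,-1],[-0.0045,-0.225,-0.007,0,0,0,-1],[-0.0045,-0.239,-0.007,0,0,0,-1],[-0.0045,-0.239,-0.007,0,0,0,-1],[-0.0045,-0.239,-0.007,0,0,0,-1],[-0.0045,-0.239,-0.007,0,0,0,-1],[-0.0045,-0.239,-0.007,0,0,0,-1],[-0.0045,-0.239,-0.007,0,0,0,-1]]}}

```text
clock: 14.8
tcp_pos: [0.5379, -0.0926, 0.3002]
orientation: [0.38, -3.117, -0.002]
contact_force: [-0.2, -0.3, 0.2]
grip_width: 0.0856
```

Run:
```python
from h import *
w=grab_frame("wrist");cv2.imwrite("pics/w6.png",w["img"][:,:,::-1]);np.savez("w6.npz",K=w["K"],M=w["world_to_cam"])
print(readout.get_obs()["clock"],pose()[0])
for n,z in (("levers",.179),("pad_face",.06),("scraper_handle",.111)):
    print(n,[(np.round(d["point"]),round(d["p"],2),plane(w,d["point"],z).round(3)) for d in tip_of(n,w)][:2])
```

```text
14.85 [ 0.53791739 -0.09273237  0.30018727]
levers [(array([319., 226.]), 0.78, array([ 0.539, -0.094,  0.179]))]
pad_face [(array([413., 181.]), 0.86, array([0.508, 0.005, 0.06 ]))]
scraper_handle [(array([551., 106.]), 0.94, array([0.41 , 0.079, 0.111])), (array([466., 197.]), 0.82, array([0.504, 0.039, 0.111]))]
```

View pics/w6.png

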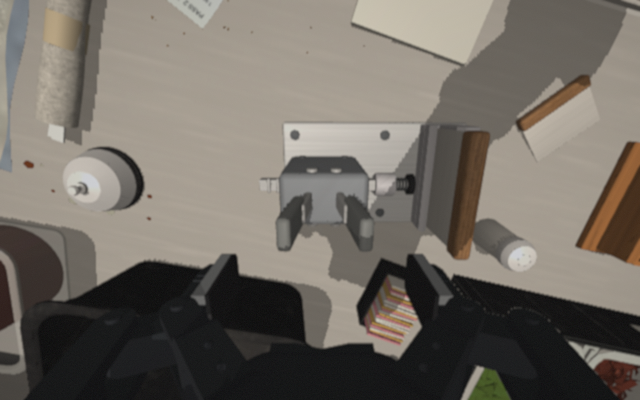

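Emit:
{"op": "step_arm", "data": {"commands": [[0,0,0.04,0,0,0,-1],[0,0,0.08,0,0,0,-1],[0,0,0.12,0,0,0,-1],[0,0,0.134,0,0,0,-1],[0,0,0.134,0,0,0,-1],[0,0,0.134,0,0,0,1],[0,0,0.134,0,0,0,1],[0,0,0.134,0,0,0,1],[0,0,0.134,0,0,0,1],[0,0,0.134,0,0,0,1]], "newtons": 40}}

```text
clock: 16.25
tcp_pos: [0.5392, -0.0907, 0.2374]
orientation: [-0.382, 3.115, 0.007]
contact_force: [-9.5, 7.2, 27.6]
grip_width: 0.0321
```

```bash
cat >> h.py <<'E'
def padlook(name=None):
    w=grab_frame("wrist");o=readout.get_obs()
    if name: cv2.imwrite(name,w["img"][:,:,::-1])
    d=[x for x in tip_of("pad_face",w)][:2]
    for x in d:
        p=plane(w,x["point"],.06)-S;print("pad",np.round(x["point"],1),round(x["p"],2),"x,y mm",np.round([p@vx*1e3,p@vy*1e3],1))
    for t in ("plunger","scraper_handle"):
        for x in masks_of(t,w)[:2]: print(t,round(x["p"],2),np.round(x["extent"],1))
    print(o["clock"],"width",o["grip_width"],o["contact_force"].round(1) if hasattr(o["contact_force"],"round") else o["contact_force"],pose()[0].round(4))
    return w
E
python3 -c "
from h import *
padlook('pics/w7.png')"
```

```text
pad [441.5 196.5] 0.76 x,y mm [ 1. 21.]
plunger 0.62 [437.3 197.7  26.2  25.4]
scraper_handle 0.74 [492.5 212.6  95.6 166.6]
scraper_handle 0.74 [596.4 116.4  87.3 101.2]
16.3 width 0.031770689655607046 [-8.8  6.9 28.8] [ 0.5392 -0.0907  0.2374]
```

Emit:
{"op": "step_arm", "data": {"commands": [[0,0,0,0,0,0,-1],[0,0,0,0,0,0,-1],[0,0,0,0,0,0,-1],[0,0,0,0,0,0,-1],[0,0,0,0,0,0,-1],[0,0,0,0,0,0,1],[0,0,0,0,0,0,1],[0,0,0,0,0,0,1],[0,0,0,0,0,0,1],[0,0,0,0,0,0,1]]}}

```text
clock: 17.7
tcp_pos: [0.5404, -0.0903, 0.2407]
orientation: [-0.381, 3.112, 0.009]
contact_force: [-7.1, 4.0, 26.2]
grip_width: 0.031
```

```bash
python3 -c "
from h import *
padlook('pics/w8.png')"
```

```text
pad [456.3 192.9] 0.74 x,y mm [1.4 6.3]
plunger 0.87 [446.4 194.8  25.9  21.3]
scraper_handle 0.87 [595.6 112.2  88.8 102.7]
scraper_handle 0.7 [489.6 208.9  93.2 164. ]
17.75 width 0.031000904304811394 [-7.7  3.3 24.8] [ 0.5404 -0.0903  0.2408]
```

```bash
cat >> h.py <<'E'
def edge(w):
    m=[x for x in masks_of("plunger",w)][0]; e=m["extent"];c=e[0]+e[2]/2
    p=plane(w,(c,e[1]),.06)-S;print("plunger right edge y mm",round(p@vy*1e3,1),"left",round((plane(w,(e[0]-e[2]/2,e[1]),.06)-S)@vy*1e3,1),np.round(e,1),round(m["p"],2))
E
python3 -c "
from h import *
edge(grab_frame('wrist'))
print(go([.538,-.0925,.237],down(th+np.pi)))"
```

```text
Traceback (most recent call last):
  File "h.py", line 37, in edge
    m=[x for x in masks_of("plunger",w)][0]; e=m["extent"];c=e[0]+e[2]/2
      ~~~~~~~~~~~~~~~~~~~~~~~~~~~~~~~~~~^^^
IndexError: list index out of range
```

```bash
python3 -c "
from h import *
for n,v in (('w6',184),('w7',196),('w8',194)):
    g=cv2.cvtColor(cv2.imread(f'pics/{n}.png'),6).astype(int);print(n)
    for k in (v-4,v,v+4): print(k,g[k-1:k+2,395:475].mean(0).astype(int).tolist())
print(go([.538,-.0925,.237],down(th+np.pi)))"
```

```text
w6
180 [121, 85, 63, 56, 52, 56, 58, 53, 55, 58, 52, 49, 44, 32, 24, 24, 26, 27, 26, 34, 50, 64, 69, 71, 76, 73, 69, 74, 86, 99, 104, 104, 103, 102, 101, 97, 87, 76, 71, 72, 73, 73, 74, 74, 75, 74, 74, 74, 75, 76, 76, 75, 76, 76, 77, 78, 78, 78, 79, 79, 74, 59, 46, 44, 45, 44, 44, 46, 48, 52, 56, 63, 67, 68, 70, 70, 67, 65, 68, 71]
184 [109, 88, 81, 83, 72, 78, 88, 74, 75, 89, 74, 66, 70, 54, 31, 24, 27, 27, 27, 32, 46, 63, 70, 73, 72, 70, 68, 78, 95, 104, 105, 103, 103, 102, 100, 93, 80, 73, 72, 72, 73, 73, 74, 74, 74, 74, 74, 74, 75, 76, 77, 76, 76, 76, 77, 79, 79, 79, 80, 76, 64, 51, 44, 45, 45, 44, 44, 47, 52, 58, 62, 66, 68, 71, 72, 70, 67, 69, 73, 75]
188 [107, 83, 65, 59, 57, 60, 58, 56, 58, 57, 51, 46, 39, 28, 23, 24, 27, 28, 27, 38, 55, 67, 72, 77, 73, 69, 71, 83, 98, 104, 105, 103, 102, 101, 97, 87, 76, 73, 73, 72, 74, 74, 74, 74, 75, 74, 75, 75, 75, 76, 76, 76, 76, 77, 78, 78, 79, 79, 78, 72, 57, 46, 43, 44, 42, 44, 45, 50, 55, 60, 65, 68, 69, 72, 73, 72, 71, 73, 74, 73]
w7
192 [104, 103, 100, 93, 103, 135, 160, 166, 154, 128, 112, 110, 110, 109, 109, 108, 107, 106, 106, 1
[... 1414 characters left out ...]
19, 118, 117, 116, 116, 116, 117, 118, 118, 118, 118, 117, 117, 116, 115, 115, 114, 114, 114, 114, 112, 100, 87, 85, 68, 56, 70, 75, 61, 61, 73, 70, 56, 56, 59, 45, 25, 19, 25, 27, 29, 26, 25, 27, 34, 52, 68, 74, 74, 74, 74, 74, 75, 74, 74, 75, 76, 76, 77, 77, 77, 77]
198 [143, 140, 127, 115, 114, 115, 115, 114, 114, 115, 115, 113, 102, 83, 76, 93, 110, 118, 119, 121, 121, 120, 121, 121, 120, 119, 119, 118, 119, 118, 118, 117, 118, 118, 118, 118, 118, 118, 115, 101, 83, 68, 54, 58, 67, 63, 53, 59, 66, 58, 50, 49, 44, 30, 20, 21, 25, 29, 27, 29, 27, 28, 38, 58, 70, 74, 75, 75, 74, 74, 74, 75, 74, 75, 76, 75, 76, 76, 76, 76]
(array([ 0.0058, -0.0032,  0.0075]), array([0.0007, 0.0012, 0.0002]))
```

Emit:
{"op": "step_arm", "data": {"commands": [[0,0,0,0,0,0,-1],[0,0,0,0,0,0,-1],[0.006,-0.003,0.007,0.0007,0.0012,0,-1],[0.006,-0.003,0.007,0.0007,0.0012,0,-1],[0.006,-0.003,0.007,0.0007,0.0012,0,-1],[0.006,-0.003,0.007,0.0007,0.0012,0,1],[0.006,-0.003,0.007,0.0007,0.0012,0,1],[0.006,-0.003,0.007,0.0007,0.0012,0,1],[0.006,-0.003,0.007,0.0007,0.0012,0,1],[0.006,-0.003,0.007,0.0007,0.0012,0,1]]}}

```text
clock: 19.25
tcp_pos: [0.5389, -0.0906, 0.2405]
orientation: [-0.384, 3.115, 0.005]
contact_force: [-8.7, 5.8, 26.4]
grip_width: 0.0312
```

```bash
cat >> h.py <<'E'
def prof(name,c0=395,c1=500):
    w=grab_frame("wrist");cv2.imwrite(name,w["img"][:,:,::-1]);o=readout.get_obs();print(o["clock"],o["grip_width"],np.round(o["contact_force"],1),pose()[0].round(4))
    v0=proj(w,S+.012*vy+[0,0,.06])[0];print("row,col at y=12",v0,"y=-1.5:",proj(w,S-.0015*vy+[0,0,.06])[0])
    g=cv2.cvtColor(cv2.imread(name),6).astype(int)
    for k in (-4,0,4):
        v=int(v0[1])+k;print(v,[f"{c}:{x}" if c%10==0 else str(x) for c,x in zip(range(c0,c1),g[v-1:v+2,c0:c1].mean(0).astype(int))].__str__().replace("'",""))
    return w
E
python3 -c "
from h import *
prof('pics/w9.png')"
```

```text
19.3 0.03127788085318931 [-8.9  6.2 26.6] [ 0.5389 -0.0906  0.2405]
row,col at y=12 [449.90436255 197.09947172] y=-1.5: [464.64320343 197.12738925]
193 [137, 139, 139, 137, 130, 400:122, 125, 120, 106, 96, 94, 95, 96, 96, 95, 410:94, 96, 95, 95, 95, 95, 95, 95, 92, 86, 420:77, 82, 100, 111, 114, 114, 113, 113, 112, 112, 430:111, 109, 109, 108, 108, 109, 111, 110, 111, 110, 440:110, 109, 109, 109, 107, 100, 78, 53, 47, 52, 450:51, 46, 48, 54, 49, 44, 44, 36, 25, 19, 460:18, 23, 25, 27, 26, 26, 26, 31, 51, 68, 470:75, 75, 76, 76, 75, 76, 75, 75, 77, 77, 480:78, 77, 78, 78, 78, 78, 78, 78, 76, 66, 490:52, 44, 45, 44, 46, 45, 45, 43, 44, 44]
197 [173, 172, 160, 140, 123, 400:110, 109, 111, 109, 107, 110, 114, 114, 114, 114, 410:113, 113, 113, 113, 113, 113, 114, 114, 109, 94, 420:78, 82, 103, 115, 118, 117, 117, 115, 115, 115, 430:116, 116, 117, 117, 117, 117, 116, 115, 115, 114, 440:113, 113, 113, 113, 113, 113, 103, 76, 54, 68, 450:85, 69, 56, 68, 74, 61, 56, 58, 45, 26, 460:19, 21, 26, 27, 26, 28, 27, 27, 45, 66, 470:75, 76, 75, 77, 76, 76, 75, 76, 78, 77, 480:77, 77, 78, 78, 78, 78, 78, 77, 69, 55, 490:44, 42, 45, 45, 47, 45, 44, 44, 44, 44]
201 [131, 125, 119, 109, 96, 400:95, 105, 109, 108, 110, 113, 113, 114, 114, 113, 410:114, 114, 113, 113, 113, 113, 113, 113, 106, 86, 420:72, 83, 104, 115, 117, 119, 119, 119, 119, 119, 430:119, 118, 118, 117, 116, 116, 116, 116, 117, 116, 440:117, 117, 116, 117, 115, 107, 85, 58, 52, 62, 450:64, 55, 55, 62, 58, 50, 49, 47, 34, 21, 460:19, 23, 26, 28, 27, 28, 27, 34, 50, 68, 470:75, 76, 75, 76, 76, 75, 76, 76, 77, 77, 480:78, 78, 78, 79, 78, 78, 79, 74, 59, 47, 490:42, 44, 44, 46, 44, 44, 44, 44, 43, 45]
```

Emit:
{"op": "step_arm", "data": {"commands": [[0,0,0,0,0,0,-1],[0,0,0,0,0,0,-1],[0.003,-0.002,0.006,0,0,0,-1],[0.003,-0.002,0.006,0,0,0,-1],[0.003,-0.002,0.006,0,0,0,-1],[0.003,-0.002,0.006,0,0,0,-0.4],[0.003,-0.002,0.006,0,0,0,-0.2],[0.003,-0.002,0.006,0,0,0,0],[0.003,-0.002,0.006,0,0,0,0],[0.003,-0.002,0.006,0,0,0,0]]}}

```text
clock: 20.55
tcp_pos: [0.5385, -0.0908, 0.2392]
orientation: [-0.384, 3.113, 0.007]
contact_force: [-2.4, 3.5, 12.6]
grip_width: 0.0432
```

```bash
python3 -c "
from h import *
prof('pics/w10.png',425)"
```

```text
20.6 0.043094657242643476 [-3.2  3.3 12.3] [ 0.5385 -0.0908  0.2392]
row,col at y=12 [450.3434668  197.46683988] y=-1.5: [465.1384611  197.49981758]
193 [74, 80, 99, 109, 112, 430:111, 111, 110, 110, 109, 110, 109, 107, 106, 106, 440:106, 107, 108, 108, 108, 107, 107, 107, 106, 106, 450:99, 80, 57, 43, 45, 49, 46, 42, 41, 33, 460:24, 18, 19, 23, 25, 25, 26, 26, 24, 31, 470:48, 66, 72, 73, 73, 73, 73, 73, 73, 74, 480:74, 75, 74, 75, 75, 76, 75, 72, 62, 49, 490:43, 43, 44, 45, 43, 42, 43, 42, 44, 46]
197 [76, 80, 100, 112, 115, 430:115, 114, 114, 113, 113, 113, 113, 114, 115, 114, 440:114, 114, 113, 113, 112, 112, 111, 111, 111, 111, 450:106, 97, 89, 66, 52, 62, 70, 58, 52, 54, 460:41, 24, 20, 22, 24, 28, 26, 27, 26, 26, 470:41, 61, 72, 74, 73, 73, 73, 73, 74, 75, 480:75, 74, 75, 75, 75, 75, 74, 66, 51, 42, 490:43, 44, 45, 43, 42, 42, 43, 42, 45, 47]
201 [70, 81, 100, 113, 115, 430:116, 117, 117, 118, 117, 117, 117, 116, 116, 116, 440:115, 115, 114, 114, 115, 114, 115, 115, 115, 114, 450:108, 92, 71, 54, 52, 61, 59, 50, 49, 45, 460:31, 22, 19, 20, 26, 27, 27, 26, 26, 28, 470:46, 65, 72, 73, 72, 71, 73, 73, 75, 75, 480:75, 75, 75, 76, 74, 75, 69, 56, 44, 42, 490:43, 43, 44, 43, 42, 41, 42, 45, 48, 52]
```

Emit:
{"op": "step_arm", "data": {"commands": [[0,0,0,0,0,0,0.03],[0,0,0,0,0,0,0.06],[0,0,0,0,0,0,0.09],[0,0,0,0,0,0,0.12],[0,0,0,0,0,0,0.15],[0,0,0,0,0,0,0.15],[0,0,0,0,0,0,0.15],[0,0,0,0,0,0,0.15],[0,0,0,0,0,0,0.15],[0,0,0,0,0,0,0.15]]}}

```text
clock: 21.85
tcp_pos: [0.5386, -0.0908, 0.2405]
orientation: [-0.384, 3.113, 0.008]
contact_force: [-4.3, 0.5, 12.9]
grip_width: 0.0367
```

```bash
python3 -c "
from h import *
w=prof('pics/w11.png',425)
s=grab_frame('side')
a=cv2.resize(w['img'][100:280,400:520,::-1],(400,600),interpolation=2);b=cv2.resize(s['img'][150:250,270:370,::-1],(395,395),interpolation=2)
o=np.zeros((600,800,3),np.uint8);o[:,:400]=a;o[:395,405:]=b;cv2.imwrite('pics/w11d.png',o)"
```

```text
21.9 0.03649895498157939 [-5.6  0.5 13.3] [ 0.5386 -0.0908  0.2405]
row,col at y=12 [449.64569649 196.88004637] y=-1.5: [464.36573556 196.90793811]
192 [85, 83, 79, 74, 82, 430:98, 109, 112, 111, 111, 110, 110, 109, 110, 110, 440:108, 107, 107, 106, 107, 108, 108, 108, 108, 108, 450:107, 107, 105, 94, 70, 48, 41, 41, 35, 24, 460:20, 20, 20, 25, 26, 25, 26, 25, 31, 47, 470:64, 72, 73, 74, 74, 73, 74, 74, 74, 75, 480:75, 76, 76, 75, 76, 75, 74, 66, 52, 45, 490:45, 44, 44, 43, 43, 43, 43, 44, 46, 48]
196 [114, 108, 93, 76, 82, 430:101, 113, 117, 116, 116, 115, 113, 113, 113, 114, 440:114, 115, 114, 115, 114, 114, 114, 113, 112, 111, 450:111, 110, 111, 105, 90, 78, 61, 48, 48, 42, 460:29, 19, 19, 23, 27, 26, 28, 24, 26, 38, 470:57, 69, 74, 74, 74, 75, 73, 75, 75, 75, 480:76, 76, 76, 76, 75, 74, 67, 54, 44, 43, 490:44, 45, 43, 44, 43, 43, 44, 44, 46, 49]
200 [111, 102, 83, 71, 82, 430:102, 114, 117, 117, 117, 118, 119, 118, 118, 118, 440:117, 118, 117, 116, 116, 115, 115, 115, 116, 115, 450:116, 116, 116, 108, 90, 75, 58, 49, 47, 36, 460:24, 18, 21, 26, 25, 28, 27, 28, 28, 40, 470:60, 71, 74, 73, 73, 73, 74, 75, 74, 75, 480:76, 76, 76, 76, 76, 71, 57, 46, 42, 43, 490:44, 44, 42, 43, 42, 43, 46, 48, 52, 56]
```

View pics/w11d.png

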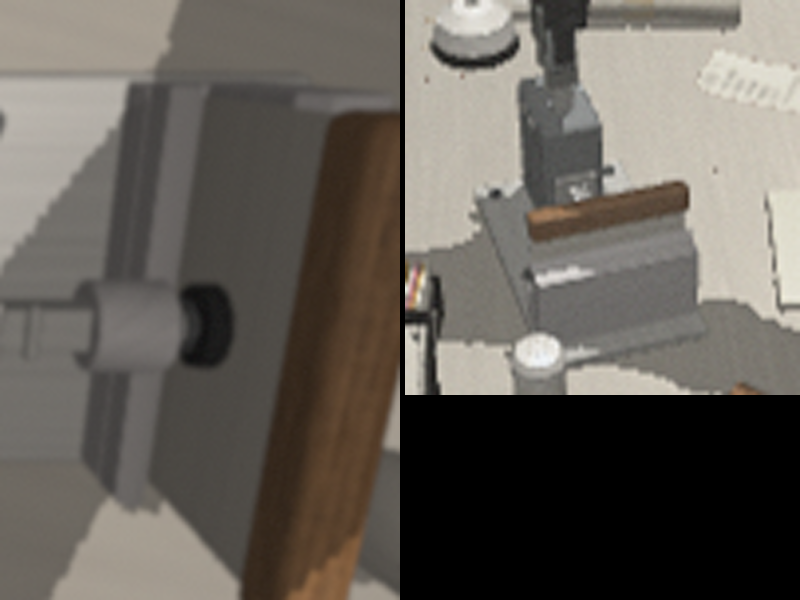

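```bash
python3 -c "
from h import *
o=readout.get_obs();print(o['clock'],o['grip_width'],np.round(o['contact_force'],1))
r.hand_in()"
```

```text
21.95 0.036457899643818445 [-6.3  0.9 13.6]
the job is handed in; nothing more can be done
```

The larger scraper is clamped in the vice and the job was handed in at about 22 s of robot time. The hand-in gives no verdict, so what follows is from my own last checks.

- **Placing:** I lifted the scraper out of the stand and lowered it into the slot with the blade held vertical. It touched the floor at the expected height with about 12 N, then I let go. The picture after release and the last one show it standing in the slot about centred, with the handle clear of the gripper. I judged the tilt by eye and did not measure it.
- **Pumping:** I gave three full squeezes and one partial squeeze, and finished still gripping the levers, squeezed, at 36.5 mm across them.
- **Pad:** Image profiles of the sleeve and pad put the pad about 7.8 mm in. The lever-width arithmetic gives 7.5 to 9 mm, and the remaining spring gap suggests up to about 9.5 mm. All are inside the 4 to 12.5 mm limits.
- **Other things:** The arm stayed clear of the shaker, ramekin and bell. I did not measure their positions again at the end.

**Checks that failed or disagreed:**
- The network's pad position after the second squeeze was about 5 mm off the image profile, so I relied on the profile.
- One network pad-mask call found nothing.
- Each full squeeze pushed the hand up about 3 to 4 mm with roughly 25 to 30 N. At hand-in the upward push was about 13 N.

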